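# Hold the fuse box cover down for screwing

## Robot

A 6-joint arm with a two-finger parallel gripper is mounted at the origin on the work surface. World frame = base frame: x ahead of the robot, y to its left, z up, the work surface at z = 0. Lengths are in mm, angles in rad, forces in N, time in s.
With the tool pointing down it reaches from about 350 to 875 mm from the base axis. Payload 4.2 kg.
Tool frame: the origin (TCP) lies between the finger pads; the fingertips stand 25 mm ahead of it and the grasp point (between the pads) lies 6 mm ahead of it; z points along the fingers, y is the line along which they close (so a half turn about z gives the same grasp; the last joint's range is limited). The gripper opens to 85 mm and grips with 20 to 120 N. Pads are 22 mm wide; open, the fingers measure 114 mm over their backs; the gripper's body (76 mm by 85 mm) begins 54 mm behind the grasp point. The pads swing forward as they close: fully open they stand 13 mm farther back than shut.
Start: joints at [-0.911, 0.385, 0.008, 0, -1.194, -0.259], TCP at [243.86, -575.44, 256.312] pointing down, gripper open.
Joint ranges: [-3.14, 3.14], [-1.21, 2.06], [-1.07, 1.41], [-3.16, 2.05], [-2.99, -0.16], [-3.1, 3.1]. Speed limits (rad/s): [2.79, 2.79, 3.14, 3.14, 3.14, 3.14].

## Interface

Orientations are given as a unit quaternion [x, y, z, w].
In Python, from bench import arm gives the robot as it stands.
- The arm moves only by the shell command python3 -m pendant 'ROWS'. ROWS is JSON, a list of rows, each a list of 7 numbers: the shift along the tool's x, y, z in m, then the turn, a rotation vector about the tool's x, y, z in degrees, then the finger opening in m, from 0 to 0.0854. In form: [[x, y, z, wx, wy, wz, fingers], ...]. A call has 1 to 12 rows; each row shifts and turns the commanded pose from where the row before left it, along the tool's axes as they then stand; what a row does not reach is not made up. A row lasts 1/10 s, in which the tool goes at most 50 mm and 8.59 degrees, less where a joint would pass 70% of its speed; a pose out of reach is approached as far as the arm can. A call is refused whole if a number of a shift passes 0.05 or a number of a turn 8.59, either way. A call with a gripper value outside its range is refused whole. The fingers move at their own pace and stop on an object; the grip force is fixed at half the most. Time passes only in rows, so rows that do not move let the fingers close. It gives the time, the measured TCP pose, the force, the opening and the grip force at its end, in the units of the state.
- arm.read_state(): the state, without advancing time (a new reading comes with each control period).
- arm.get_image(name): name is "scene" or "side" or "wrist"; returns a dict with "image" (400x640x3 uint8, red, green, blue), "fx", "fy", "cx", "cy" (pixels), "xyz" and "rotation" of the camera in the world. Camera axes: x right, y down, z forward; pixel columns grow to the right and rows downward; lengths in mm; the calibration is good to about 2 mm. A picture is of the moment at which its call begins. There is no depth.
- arm.job_done(): hands the job in; it is judged then, once.
The state is a dict: "clock": time; "joints": joint angles; "joint_vel": joint speeds; "joint_efforts": joint torques, N m; "position": TCP position; "ee_rot": TCP orientation; "contact_force": force on the tool from outside, world axes, zero at the start; "wrist_torque": the same for the moment, N m; "gripper_width": finger opening in mm; "grasp_force": force on a finger pad.
Only numpy, scipy, OpenCV 4.12 (cv2) and the standard library are available. Lean on these libraries where they do the work, as an engineer would, in place of code of your own. Each camera call takes 0.05 s, during which the arm holds its last target. There are 200 camera calls.

## Task

Pick up the loose orange cover, lower it without ramming over the two pins of the open fuse box so that it lies flat and square on the black sprung seal, and then press it down against the seal with a steady total load of about 15 N on the seal (at least 10 and at most 20 N, the cover's own weight included), so that I can drive in its screws. Finish while still holding it pressed like that: do not let go at the end. Leave the screwdriver, the screw tray and the jar where they are.

Things in the scene. Friction and masses are not known exactly. Their poses are not given: they have to be found in the camera images.
- cover: Loose orange cover plate, 150 (x) x 110 (y) x 8 mm, 200 to 300 g, lying flat on the bench. Origin: centre of its underside; z up. On its middle a black grip rib, 56 mm along x, 20 mm wide along y, 30 mm tall (top 38 mm above the origin): pinch it across y. Two 12 mm through holes at x = +48 and -48 mm, y = 0. Same after a half turn about z. Four light screw spots at the corners.
- housing: Grey open fuse box with coloured fuses, fixed; 150 (x) x 110 (y) mm, rim 64 mm above the bench, on a red plate 180 x 140 x 4 mm. Origin: centre of the plate's underside, at bench height; z up, x along the long side. Two upright steel pins, 8 mm diameter, at x = +48 and -48 mm, y = 0; tips 93 mm above the origin, coned over the last 8 mm. The cover fits over them either way round.
- seal: Black sprung sealing frame in the fuse box mouth, 140 x 100 mm, bars 10 mm wide, 11 mm proud of the rim; the cover rests on it. Origin: centre of its top face, on the housing's z axis, 75 mm above the housing's origin when unloaded. Moves only straight down, 1 mm per 2.5 N of load (15 N: 6 mm), hard stop at 10 mm (25 N). Pins reach 18 mm above it unloaded.
- screwdriver: Bystander: screwdriver lying on the bench. Leave it alone.
- screw_tray: Bystander: small open steel tray, 100 x 80 x 22 mm, with brass screws in it. Origin: centre of its underside. Leave it alone.
- jar: Bystander: jar with a red cap, 60 mm diameter, 85 mm tall. Origin: centre of its underside. Leave it alone.
Mind the look-alikes: they are no part of the job. There is more than one size of the cover; the one meant has the size given above.

How it is judged (in metres and radians):
On the way, in this order (a step that is already met when the one before it is completed fails the run):
1. the cover is lifted off the bench (height (world z) of cover above 0.085 m), for 0.1 s.
2. the cover is seated over the pins and pressed steadily on the seal with 10 to 20 N for 1.5 s (horizontal distance between cover and housing below 0.006 m and angle between the x axis of cover and the x axis of housing, either way round below 0.12 rad and angle between cover's own z axis and vertical below 0.06 rad and z of cover in the frame of housing below 0.0735 m and contact force between cover and seal between 10 and 20 N and contact force between any of the fingers, the arm and cover above 3 N), for 1.5 s.
At the end, for the whole second after the job is handed in: Robot still pressing the cover; cover over both pins, centred on the fuse box within 6 mm, square within 0.12 rad (either way round), level within 0.06 rad, underside below 73.5 mm above the housing origin, speed under 10 mm/s, force between cover and seal 10 to 20 N (all of step 2 and linear speed of cover below 0.01 m/s); the arm keeps its last pose, push and grip.
It fails at once if the screwdriver was disturbed (moved by over 25 mm) (distance of screwdriver from where it was at the start of the episode above 0.025 m).
It fails at once if the screw tray was disturbed (moved by over 25 mm) (distance of screw_tray from where it was at the start of the episode above 0.025 m).
It fails at once if the jar was disturbed (moved by over 25 mm) (distance of jar from where it was at the start of the episode above 0.025 m).
It fails at once if the cover was rammed onto the seal (over 45 N) (contact force between cover and seal above 45 N).
It also fails if it takes over 51 s, if anything falls off the work surface, if the arm or the gripper's body presses on something with over 40 N, if the wrist force passes 120 N, or if a joint passes its speed limit or range.

## Working session

There is one attempt and no reset: what is moved stays moved. The work goes in short steps, Python scripts to look and compute and a shell command to move; the robot and the scene stay as the last step left them, time stands still between calls to the robot, and variables do not carry over. Pictures are saved under pics/ and viewed, at most 10 in all, crops included, and the job is handed in when it is done.

```bash
mkdir -p pics; ls
python3 - <<'E'
from bench import arm
import cv2,pickle
d={}
for n in("scene","side","wrist"):
    r=arm.get_image(n);d[n]=r
    cv2.imwrite(f"pics/{n}0.png",r["image"][:,:,::-1])
    print(n,r["fx"],r["fy"],r["cx"],r["cy"],r["xyz"],r["rotation"])
pickle.dump(d,open("cams.pkl","wb"))
print(arm.read_state())
E
```

```text
pics
scene 519.1130828665623 519.1130828665623 318.66737435124685 199.19545695331797 [1299.34844853   24.99750513 1116.9581132 ] [ 0.63112654  0.70749963 -0.24218802 -0.20607893]
side 494.3958184092612 494.3958184092612 320.3788866383262 200.41261256329307 [  57.66775788  740.0669139  1019.27171088] [-0.23373142  0.89115076 -0.37788451  0.09177825]
wrist 286.2956443726686 286.2956443726686 318.7530040207074 201.4717953002423 [ 166.17828351 -608.49540825  372.11421395] [0.54479284 0.82272532 0.13565551 0.08900218]
{'clock': 0.15, 'joints': array([-9.11433963e-01,  3.85378622e-01,  6.94948003e-03, -3.66577275e-04,
       -1.19400124e+00, -2.58579331e-01]), 'joint_vel': array([-0.00099296, -0.00393572,  0.00378475,  0.00042572,  0.00096236,
        0.00035877]), 'joint_efforts': array([-8.82251243e-04, -3.92677975e+01,  1.88581574e+01,  4.18863282e+00,
       -3.43542932e-03,  8.06521740e-06]), 'position': array([ 243.69072024, -575.10376534,  255.47527747]), 'ee_rot': array([-1.98986731e-01,  9.80001829e-01,  8.07953927e-04, -2.09221367e-04]), 'contact_force': array([ 0.25832779,  0.32154485, -0.30807357]), 'wrist_torque': array([ 0.02172594,  0.00489014, -0.01070735]), 'grasp_force': 0.0, 'gripper_width': 85.55392209959109}
```

View pics/scene0.png

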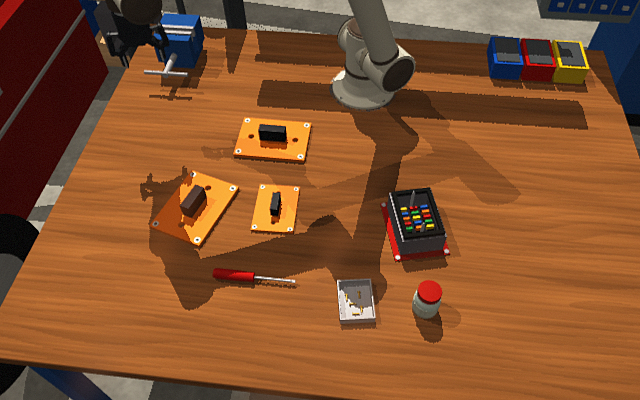

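View pics/side0.png

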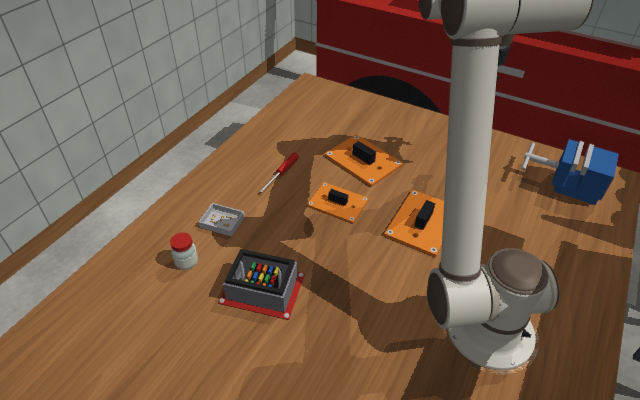

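The scene view shows three orange plates at about (273,140), (195,210) and (275,208), and the fuse box at (417,222). The tray is at (356,300), the jar at (428,298) and the screwdriver at (250,276). In the side view the box is at (262,280). Next I'll measure the plates' sizes and rectify the box.

```bash
cat > h.py <<'E'
import numpy as np,cv2
from scipy.spatial.transform import Rotation as R
def Rm(c):
    r=np.array(c["rotation"],float); return R.from_quat(r).as_matrix() if r.size==4 else r
def proj(c,P):
    q=(np.atleast_2d(P)-c["xyz"])@Rm(c); return np.c_[c["fx"]*q[:,0]/q[:,2]+c["cx"],c["fy"]*q[:,1]/q[:,2]+c["cy"]]
def ray(c,uv,z):
    uv=np.atleast_2d(uv).astype(float);d=np.c_[(uv[:,0]-c["cx"])/c["fx"],(uv[:,1]-c["cy"])/c["fy"],np.ones(len(uv))]@Rm(c).T
    return (c["xyz"]+d*((z-c["xyz"][2])/d[:,2])[:,None])[:,:2]
def top(c,z,x0,y0,w,h,s):  # image: col -> world y decreasing.. col=(y-y0)*s,row=(x-x0)*s
    W=np.float32([[x0,y0],[x0+w,y0],[x0+w,y0+h],[x0,y0+h]])
    src=proj(c,np.c_[W,np.full(4,z)]).astype(np.float32); dst=((W-[x0,y0])*s)[:,::-1].astype(np.float32)
    return cv2.warpPerspective(c["image"],cv2.getPerspectiveTransform(src,dst),(int(h*s),int(w*s)),flags=cv2.INTER_CUBIC)
E
python3 - <<'E'
from h import *
import pickle
d=pickle.load(open("cams.pkl","rb"))
for n in("scene","side"):
    c=d[n];hsv=cv2.cvtColor(c["image"],cv2.COLOR_RGB2HSV)
    m=cv2.inRange(hsv,(10,215,60),(22,255,255)); 
    m=cv2.morphologyEx(m,cv2.MORPH_CLOSE,np.ones((5,5)))
    k,l,st,ce=cv2.connectedComponentsWithStats(m)
    for i in range(1,k):
        if st[i,4]<600: continue
        cs,_=cv2.findContours((l==i).astype(np.uint8),0,2);p=max(cs,key=cv2.contourArea)[:,0]
        r=cv2.minAreaRect(ray(c,p,6).astype(np.float32)); print(n,ce[i].round(),np.round(r[0],1),np.round(r[1],1),round(r[2],1))
a=top(d["scene"],75,440,-250,200,200,2); 
# find housing area first
for n,uv in(("scene",(417,222)),("side",(262,275))): print(n,ray(d[n],uv,70))
for n in ("scene","side"):
    c=d[n];u,v=(417,222) if n=="scene" else (262,282)
    cr=c["image"][v-45:v+45,u-50:u+50]; cv2.imwrite(f"pics/h_{n}.png",cv2.resize(cr[:,:,::-1],None,fx=6,fy=6,interpolation=2))
A=cv2.imread("pics/h_scene.png");B=cv2.imread("pics/h_side.png")
cv2.imwrite("pics/hh.png",cv2.resize(np.hstack([A,B]),(800,360)))
E
```

```text
scene [181. 219.] [ 527.7 -415.1] [157.4 208.5] 72.7
scene [[558.8103714 163.3591322]]
side [[517.53078897 173.3100982 ]]
```

View pics/hh.png

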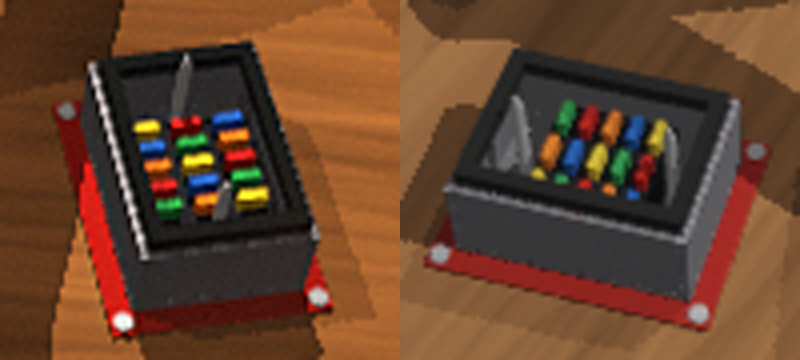

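The crop shows the pin tips at about (188,55) and (225,183) in the scene half, and (116,97) and (268,130) in the side half. Three white plate spots are visible in each half. I'll fit the box pose to these and size the plates from their corners.

Run:
```python
from h import *
import pickle
from scipy.optimize import least_squares
d=pickle.load(open("cams.pkl","rb"))
c=d["scene"]
for n,q in dict(A=[(245,118),(312,121),(308,163),(234,158)],B=[(194,171),(239,187),(197,246),(150,232)],C=[(258,184),(299,187),(295,234),(251,231)]).items():
    p=ray(c,q,8);print(n,p.mean(0).round(),np.linalg.norm(p-np.roll(p,-1,0),axis=1).round())
def px(n,L):
    u,v=(417,222) if n=="scene" else (262,282)
    return np.array([(u-50+a/4-.5,v-45+b/4-.5) for a,b in L])
S=px("scene",[(188,55),(225,183),(67,110),(123,321),(318,296),(103,62),(250,43),(308,228),(150,245)])
T=px("side",[(116,97),(268,130),(40,253),(298,313),(356,151),(118,52),(335,95),(290,230),(50,183)])
# in scene: image up = toward robot(-x world); image right=+y. local x axis ~ world +x
def model(p):
    x,y,a,sx,sy=p
    pin=[(-48,0,93),(48,0,93)]
    sp=lambda i,j:(i*sx,j*sy,4.)
    se=lambda i,j:(i*70,j*50,75)
    Rz=R.from_rotvec([0,0,a]).as_matrix()
    A=np.array(pin+[sp(-1,-1),sp(1,-1),sp(1,1),se(-1,-1),se(-1,1),se(1,1),se(1,-1)],float)@Rz.T+[x,y,0]
    # side: left=+x world far? left pin = +x
    B=np.array(pin[::-1]+[sp(1,1),sp(-1,1),sp(-1,-1),se(1,-1),se(-1,-1),se(-1,1),se(1,1)],float)@Rz.T+[x,y,0]
    return A,B
def f(p,w=(1,1)):
    A,B=model(p); return np.r_[w[0]*(proj(d["scene"],A)-S).ravel(),w[1]*(proj(d["side"],B)-T).ravel()]
for w in((1,1),(1,0),(0,1)):
    r=least_squares(f,[540,165,0.1,82,62],args=(w,),loss="soft_l1");print(w,r.x.round(3));
    if w==(1,1):print(f(r.x).reshape(2,9,2).round(1).tolist())
```

```text
A [ 264. -244.] [205. 168. 213. 163.]
B [ 532. -411.] [144. 208. 134. 220.]
C [ 511. -199.] [113. 153. 114. 155.]
(1, 1) [5.28181e+02 1.63998e+02 2.50000e-01 8.15190e+01 6.21170e+01]
[[[0.4, 0.8], [0.8, 0.2], [0.3, 0.4], [-0.1, 0.1], [0.1, 0.3], [-0.7, -1.2], [1.0, -0.8], [1.7, -1.7], [0.3, -1.0]], [[0.2, -0.5], [0.6, -0.2], [0.6, 0.1], [0.1, 0.3], [0.3, 0.2], [-0.5, -1.7], [-0.8, -0.8], [-2.2, -1.6], [0.9, -2.9]]]
(1, 0) [5.29175e+02 1.62959e+02 2.50000e-01 8.12480e+01 6.18420e+01]
(0, 1) [5.27087e+02 1.65983e+02 2.59000e-01 8.14960e+01 6.08570e+01]
```

The cover at (511,-199) measures 113 x 154 mm, so it is the right one. The box is at about (528,164) with yaw 0.25. Next I'll plan the move above the cover.

```bash
cat >> h.py <<'E'
def plan(t,yaw=None):
    from bench import arm
    s=arm.read_state();M=R.from_quat(s["ee_rot"]);p=np.array(s["position"])
    print("pos",p.round(1),"zaxis",M.as_matrix()[:,2].round(4),"F",np.round(s["contact_force"],2),"w",round(s["gripper_width"],1),"g",round(s["grasp_force"],1),"clk",s["clock"])
    print("shift mm",M.inv().apply(np.array(t)-p).round(2))
    if yaw is not None:  # tool x axis along +-yaw, z down
        best=None
        for k in(0,np.pi):
            c,q=np.cos(yaw+k),np.sin(yaw+k)
            T=R.from_matrix(np.array([[c,q,0],[q,-c,0],[0,0,-1]]).T)
            v=(M.inv()*T).as_rotvec(degrees=True)
            print("turn deg",v.round(2),"j6",round(s["joints"][5],2),"yaw tool x now",round(float(np.arctan2(*M.as_matrix()[[1,0],0])),4))
E
python3 - <<'E'
from h import *
import pickle
d=pickle.load(open("cams.pkl","rb"))
p=ray(d["scene"],[(258,184),(299,187),(295,234),(251,231)],8);e=(p[2]+p[3]-p[0]-p[1]);y=np.arctan2(e[1],e[0]);print(p.mean(0),y)
plan([511,-199,230],y)
E
```

```text
[ 510.95716141 -199.12018934] 0.0738491251443534
pos [ 243.7 -575.1  255.5] zaxis [-7.0e-04  1.5e-03 -1.0e+00] F [ 0.26  0.32 -0.31] w 85.6 g 0.0 clk 0.15
shift mm [-392.83  242.02   25.84]
turn deg [ 3.0000e-02  1.3000e-01 -1.6128e+02] j6 -0.26 yaw tool x now -2.7409
turn deg [ 0.09 -0.02 18.72] j6 -0.26 yaw tool x now -2.7409
```

```bash
python3 -m pendant '[[-0.0393,0.0242,0.0026,0,0,0,0.0854],[-0.0393,0.0242,0.0026,0,0,0,0.0854],[-0.0393,0.0242,0.0026,0,0,0,0.0854],[-0.0393,0.0242,0.0026,0,0,0,0.0854],[-0.0393,0.0242,0.0026,0,0,0,0.0854],[-0.0393,0.0242,0.0026,0,0,0,0.0854],[-0.0393,0.0242,0.0026,0,0,0,0.0854],[-0.0393,0.0242,0.0026,0,0,0,0.0854],[-0.0393,0.0242,0.0026,0,0,0,0.0854],[-0.0393,0.0242,0.0026,0,0,0,0.0854]]' && python3 -m pendant '[[0,0,0,0,0,6.24,0.0854],[0,0,0,0,0,6.24,0.0854],[0,0,0,0,0,6.24,0.0854],[0,0,0,0,0,0,0.0854],[0,0,0,0,0,0,0.0854]]'
python3 - <<'E'
from h import *
from bench import arm
import pickle
plan([511,-199,230],.0738)
r=arm.get_image("wrist");pickle.dump(r,open("w1.pkl","wb"));cv2.imwrite("pics/w1.png",r["image"][:,:,::-1])
E
```

```text
clock: 1.15
position: [511.9, -197.5, 230.2]
ee_rot: [-0.199, 0.98, 0.0, -0.0]
contact_force: [0.7, -0.1, -0.1]
gripper_width: 85.5
grasp_force: 0.0
clock: 1.65
position: [511.2, -199.3, 230.1]
ee_rot: [-0.038, 0.999, 0.0, -0.0]
contact_force: [0.1, -0.4, 0.2]
gripper_width: 85.2
grasp_force: 0.0
pos [ 511.2 -199.3  230.1] zaxis [-4.e-04  1.e-04 -1.e+00] F [ 0.08 -0.43  0.16] w 85.2 g 0.0 clk 1.65
shift mm [0.14 0.28 0.1 ]
turn deg [ 4.0000e-02  1.0000e-02 -1.7986e+02] j6 -1.42 yaw tool x now -3.0654
turn deg [ 0.01 -0.02  0.14] j6 -1.42 yaw tool x now -3.0654
```

View pics/w1.png

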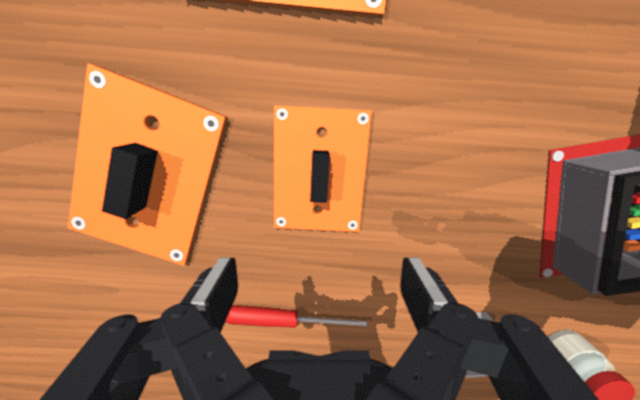

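The wrist view shows the right cover in the middle. Its spots are at (282,114), (363,118), (352,225) and (281,222), and its corners at (274,106), (373,111), (362,232) and (275,230).

Run:
```python
from h import *
import pickle
c=pickle.load(open("w1.pkl","rb"))
def an(name,q,z):
    p=ray(c,q,z);a=p[2]-p[1]+p[3]-p[0];b=p[1]-p[0]+p[2]-p[3]
    print(name,p.mean(0).round(1),np.linalg.norm(p-np.roll(p,-1,0),axis=1).round(),"yaw",np.arctan2(a[1],a[0]).round(3),(np.arctan2(b[1],b[0])-np.pi/2).round(3))
# refine spots: subpixel centroid of whitish
g=c["image"].astype(int);out=[]
for u,v in[(282,114),(363,118),(352,225),(281,222)]:
    w=g[v-7:v+8,u-7:u+8];m=(w.min(2)>110);m[:]=m; k,l=cv2.findContours(m.astype(np.uint8),0,2)
    h=cv2.convexHull(np.vstack(k));M=cv2.moments(h);out.append((u-7+M["m10"]/M["m00"],v-7+M["m01"]/M["m00"]))
print(np.round(out,1).tolist())
an("spots",out,8);an("corners",[(274,106),(373,111),(362,232),(275,230)],8)
print("holes",ray(c,[(322,131),(318,209)],8).round(1),ray(c,[(322,131),(318,209)],8).mean(0))
print("left",end='');an("",[(97,79),(211,123),(176,255),(78,223)],8)
print(c["xyz"],Rm(c)[:,2])
```

```text
[[281.8, 113.8], [362.7, 118.0], [352.1, 224.6], [280.5, 221.2]]
spots [ 504.8 -200.4] [ 92. 132.  92. 132.] yaw 0.023 0.026
corners [ 506.3 -198.1] [112. 150. 113. 152.] yaw 0.039 0.041
holes [[ 455.6 -200.9]
 [ 551.6 -198.2]] [ 503.60365426 -199.55967728]
left [ 525.4 -416.2] [128. 183. 127. 183.] yaw -0.298 -0.295
[ 427.2853266  -206.57744065  346.92615662] [ 0.31924716  0.02385218 -0.94737127]
```

```bash
cat >> h.py <<'E'
def pose4(c,hx,hy,z,x0,cov=True,thr=None):
    """refine planar pose from white spots: predicted spots snapped to nearest white centroid"""
    x=np.array(x0,float)
    L=np.array([(-hx,-hy),(-hx,hy),(hx,hy),(hx,-hy)])
    for it in range(4):
        cs,sn=np.cos(x[2]),np.sin(x[2]);W=L@np.array([[cs,sn],[-sn,cs]])+x[:2]
        P=proj(c,np.c_[W,np.full(4,z)]);D=[];I=[]
        g=c["image"].astype(float)
        for i,(u,v) in enumerate(P):
            u0,v0=int(round(u)),int(round(v));r=4
            if not(r<=u0<640-r and r<=v0<400-r):continue
            w=g[v0-r:v0+r+1,u0-r:u0+r+1];a=w.min(2);a=np.clip(a-np.median(a)-25,0,None)
            if a.sum()<100: continue
            yy,xx=np.mgrid[-r:r+1,-r:r+1];D.append(ray(c,[(u0+(a*xx).sum()/a.sum(),v0+(a*yy).sum()/a.sum())],z)[0]);I.append(i)
        if len(I)<2: return None
        Q=np.array(D);l=L[I];lm,qm=l-l.mean(0),Q-Q.mean(0)
        th=np.arctan2((lm[:,0]*qm[:,1]-lm[:,1]*qm[:,0]).sum(),(lm*qm).sum())
        Rz=np.array([[np.cos(th),-np.sin(th)],[np.sin(th),np.cos(th)]])
        x=np.r_[Q.mean(0)-Rz@l.mean(0),th];res=np.abs(l@Rz.T+x[:2]-Q).max()
    return x.round(3),len(I),res.round(2)
E
python3 - <<'E'
from h import *
import pickle
d=pickle.load(open("cams.pkl","rb"));w=pickle.load(open("w1.pkl","rb"))
for n,c in(("scene",d["scene"]),("side",d["side"]),("wrist",w)):
    print(n,"cover",pose4(c,66,46,8,(507,-199.5,.03)),"plate",pose4(c,81.5,62,4,(528.2,164,.25)))
E
```

```text
scene cover (array([ 5.07039e+02, -2.00887e+02,  2.50000e-02]), 4, np.float64(0.45)) plate (array([5.27948e+02, 1.63608e+02, 2.56000e-01]), 3, np.float64(0.45))
side cover (array([ 5.06836e+02, -1.99063e+02,  2.70000e-02]), 4, np.float64(0.31)) plate (array([5.27296e+02, 1.65490e+02, 2.61000e-01]), 4, np.float64(4.97))
wrist cover None plate None
```

Run:
```python
from h import *
plan([507,-200,37],.026)
```

```text
pos [ 511.1 -199.4  230.2] zaxis [-3.e-04  1.e-04 -1.e+00] F [0.62 0.21 0.09] w 85.5 g 0.0 clk 1.7
shift mm [  4.11  -0.34 193.17]
turn deg [ 3.0000e-02  1.0000e-02 -1.7715e+02] j6 -1.42 yaw tool x now -3.0658
turn deg [ 0.01 -0.02  2.85] j6 -1.42 yaw tool x now -3.0658
```

```bash
python3 -m pendant '[[0.004,0,0.03,0,0,2.85,0.0854],[0,0,0.035,0,0,0,0.0854],[0,0,0.035,0,0,0,0.0854],[0,0,0.035,0,0,0,0.0854],[0,0,0.03,0,0,0,0.0854],[0,0,0.015,0,0,0,0.0854],[0,0,0.01,0,0,0,0.0854],[0,0,0.003,0,0,0,0.0854],[0,0,0,0,0,0,0.05],[0,0,0,0,0,0,0.03],[0,0,0,0,0,0,0.015]]' && python3 -m pendant '[[0,0,0,0,0,0,0.01],[0,0,0,0,0,0,0.01],[0,0,0,0,0,0,0.01],[0,0,0,0,0,0,0.01],[0,0,0,0,0,0,0.01]]'
python3 - <<'E'
from h import *
from bench import arm
plan([507,-200,37],.026)
for n in("scene","side"):print(n,pose4(arm.get_image(n),66,46,8,(507,-200,.026)))
E
```

```text
clock: 2.8
position: [508.0, -199.6, 38.4]
ee_rot: [-0.012, 1.0, -0.0, 0.001]
contact_force: [-0.2, 0.1, 0.5]
gripper_width: 44.1
grasp_force: 0.0
clock: 3.3
position: [507.8, -199.6, 38.1]
ee_rot: [-0.012, 1.0, -0.0, 0.001]
contact_force: [-1.3, 1.7, 6.6]
gripper_width: 18.8
grasp_force: 60.3
pos [ 507.8 -199.6   38.1] zaxis [ 1.2e-03 -2.0e-04 -1.0e+00] F [-1.29  1.71  6.63] w 18.8 g 60.3 clk 3.3
shift mm [ 0.78 -0.42  1.13]
turn deg [1.0000e-01 2.0000e-02 1.7993e+02] j6 -1.47 yaw tool x now -3.1169
turn deg [-0.01  0.07 -0.07] j6 -1.47 yaw tool x now -3.1169
scene (array([ 5.04381e+02, -2.02919e+02,  4.20000e-02]), 3, np.float64(6.63))
side (array([ 5.07057e+02, -2.00089e+02,  2.10000e-02]), 4, np.float64(2.05))
```

```bash
python3 -m pendant '[[0,0,-0.01,0,0,0,0.01],[0,0,-0.02,0,0,0,0.01],[0,0,-0.03,0,0,0,0.01],[0,0,-0.03,0,0,0,0.01],[0,0,-0.03,0,0,0,0.01],[0,0,-0.03,0,0,0,0.01],[0,0,0,0,0,0,0.01],[0,0,0,0,0,0,0.01]]'
python3 - <<'E'
from h import *
plan([528.5,164.6,190],.257)
E
```

```text
clock: 4.2
position: [506.6, -199.3, 187.1]
ee_rot: [-0.012, 1.0, 0.0, -0.0]
contact_force: [-1.0, 0.1, -3.3]
gripper_width: 18.9
grasp_force: 59.3
pos [ 506.6 -199.3  187.1] zaxis [-2.e-04  1.e-03 -1.e+00] F [-1.02  0.06 -3.29] w 18.9 g 59.3 clk 4.2
shift mm [-30.47 363.29  -2.55]
turn deg [-0.0000e+00 -8.0000e-02  1.6663e+02] j6 -1.47 yaw tool x now -3.118
turn deg [  0.06  -0.   -13.37] j6 -1.47 yaw tool x now -3.118
```

```bash
python3 -m pendant '[[-0.003,0.02,0,0,0,0,0.01],[-0.003,0.035,0,0,0,0,0.01],[-0.003,0.04,0,0,0,0,0.01],[-0.003,0.04,0,0,0,0,0.01],[-0.003,0.04,0,0,0,0,0.01],[-0.003,0.04,0,0,0,0,0.01],[-0.003,0.04,0,0,0,0,0.01],[-0.003,0.04,0,0,0,0,0.01],[-0.003,0.035,0,0,0,0,0.01],[-0.0035,0.021,0,0,0,0,0.01],[0,0.012,0,0,0,0,0.01]]'; python3 -m pendant '[[0,0,0,0,0,-4,0.01],[0,0,0,0,0,-5.4,0.01],[0,0,0,0,0,-4,0.01],[0,0,0,0,0,0,0.01],[0,0,0,0,0,0,0.01],[0,0,0,0,0,0,0.01]]'
python3 - <<'E'
from h import *
from bench import arm
plan([528.5,164.6,190],.257)
z=arm.read_state()["position"][2]-38.1+8;A=[]
for n in("scene","side"):
    r=arm.get_image(n);print(n,[pose4(r,66,46,z+k,(528.5,164.6,.257)) for k in(0,)])
    u,v=proj(r,[528,164,130])[0].astype(int);A.append(cv2.resize(r["image"][v-65:v+65,u-60:u+60,::-1],None,fx=3.3,fy=3.3,interpolation=2))
cv2.imwrite("pics/hov.png",np.hstack(A))
E
```

```text
clock: 5.3
position: [528.0, 165.3, 184.9]
ee_rot: [-0.013, 1.0, -0.001, -0.002]
contact_force: [-0.9, 0.5, -2.5]
gripper_width: 18.8
grasp_force: 59.3
clock: 5.9
position: [528.7, 163.6, 186.8]
ee_rot: [-0.128, 0.992, -0.0, -0.001]
contact_force: [-0.0, -0.7, -3.1]
gripper_width: 18.6
grasp_force: 59.4
pos [528.7 163.6 186.8] zaxis [-1.1e-03 -6.0e-04 -1.0e+00] F [-0.02 -0.66 -3.1 ] w 18.6 g 59.4 clk 5.9
shift mm [-0.09  1.05 -3.22]
turn deg [-1.1000e-01  3.0000e-02  1.7998e+02] j6 -1.91 yaw tool x now -2.885
turn deg [-0.02 -0.07 -0.02] j6 -1.91 yaw tool x now -2.885
scene [(array([5.28167e+02, 1.61946e+02, 2.52000e-01]), 3, np.float64(0.39))]
side [(array([5.28580e+02, 1.63101e+02, 2.51000e-01]), 3, np.float64(0.96))]
```

View pics/hov.png

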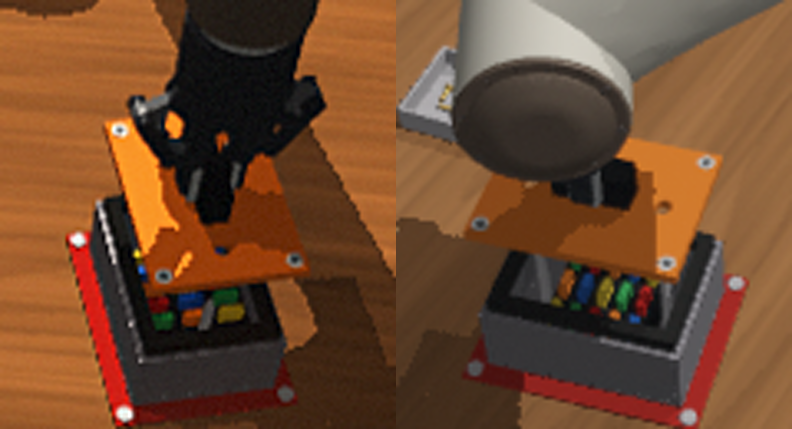

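The cover is held level above the box with a small residual error in y of about 1.6 mm. I'll correct that and come down to just above the pins.

```bash
python3 -m pendant '[[0,0.0016,0.01,0,0,0,0.01],[0,0,0.015,0,0,0,0.01],[0,0,0.015,0,0,0,0.01],[0,0,0.008,0,0,0,0.01],[0,0,0,0,0,0,0.01],[0,0,0,0,0,0,0.01],[0,0,0,0,0,0,0.01]]'
python3 - <<'E'
from h import *
from bench import arm
plan([528.5,164.6,190],.257)
A=[]
for n in("scene","side"):
  for k in range(2):
    z=arm.read_state()["position"][2]-38.1+8
    r=arm.get_image(n);print(n,z,pose4(r,66,46,z,(528.5,164.6,.257)),"plate",pose4(r,81.5,62,4,(527.8,164.3,.257)))
  u,v=proj(r,[528,164,100])[0].astype(int);A.append(cv2.resize(r["image"][v-65:v+65,u-60:u+60,::-1],None,fx=3.3,fy=3.3,interpolation=2))
cv2.imwrite("pics/hov2.png",np.hstack(A))
E
```

```text
clock: 6.7
position: [529.1, 165.9, 140.0]
ee_rot: [-0.129, 0.992, 0.0, 0.001]
contact_force: [-0.5, -0.0, -2.8]
gripper_width: 19.0
grasp_force: 59.3
pos [529.1 165.9 140. ] zaxis [ 1.4e-03  7.0e-04 -1.0e+00] F [-0.47 -0.05 -2.8 ] w 19.0 g 59.3 clk 6.7
shift mm [  0.8   -1.1  -49.97]
turn deg [-1.4000e-01  3.0000e-02 -1.7992e+02] j6 -1.91 yaw tool x now -2.8832
turn deg [0.02 0.09 0.08] j6 -1.91 yaw tool x now -2.8832
scene 109.93595479196091 (array([5.28849e+02, 1.64209e+02, 2.54000e-01]), 3, np.float64(0.52)) plate (array([5.26869e+02, 1.63364e+02, 2.59000e-01]), 4, np.float64(3.17))
scene 110.00328039123357 (array([5.28669e+02, 1.64129e+02, 2.55000e-01]), 3, np.float64(0.45)) plate (array([5.26880e+02, 1.63362e+02, 2.59000e-01]), 4, np.float64(3.1))
side 109.9414784145969 (array([5.28311e+02, 1.65460e+02, 2.55000e-01]), 3, np.float64(0.46)) plate (array([5.28837e+02, 1.64404e+02, 2.57000e-01]), 3, np.float64(0.69))
side 109.85468762813551 (array([5.28257e+02, 1.65410e+02, 2.56000e-01]), 3, np.float64(0.39)) plate (array([5.28829e+02, 1.64444e+02, 2.58000e-01]), 3, np.float64(0.72))
```

View pics/hov2.png

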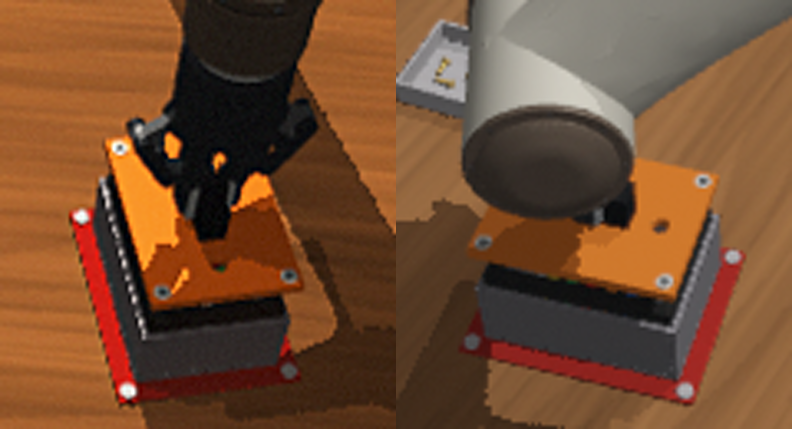

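```bash
python3 -m pendant '[[0,-0.0007,0.003,0,0,0,0.01],[0,0,0.003,0,0,0,0.01],[0,0,0.002,0,0,0,0.01],[0,0,0.002,0,0,0,0.01],[0,0,0.002,0,0,0,0.01],[0,0,0.001,0,0,0,0.01],[0,0,0,0,0,0,0.01]]'; python3 -m pendant '[[0,0,0.002,0,0,0,0.01],[0,0,0.002,0,0,0,0.01],[0,0,0,0,0,0,0.01],[0,0,0,0,0,0,0.01]]'
```

```text
clock: 7.6
position: [528.7, 164.9, 126.1]
ee_rot: [-0.129, 0.992, -0.0, -0.0]
contact_force: [-0.2, 0.2, -3.0]
gripper_width: 18.9
grasp_force: 59.3
clock: 8.0
position: [528.7, 164.9, 122.3]
ee_rot: [-0.129, 0.992, -0.0, -0.0]
contact_force: [0.1, 0.5, -2.3]
gripper_width: 19.2
grasp_force: 59.3
```

The pins are through the holes with no side load. I'll continue to the seal.

```bash
python3 -m pendant '[[0,0,0.002,0,0,0,0.01],[0,0,0.002,0,0,0,0.01],[0,0,0.002,0,0,0,0.01],[0,0,0.002,0,0,0,0.01],[0,0,0,0,0,0,0.01],[0,0,0,0,0,0,0.01]]';python3 -m pendant '[[0,0,0.001,0,0,0,0.01],[0,0,0.001,0,0,0,0.01],[0,0,0.001,0,0,0,0.01],[0,0,0,0,0,0,0.01],[0,0,0,0,0,0,0.01],[0,0,0,0,0,0,0.01]]'
python3 - <<'E'
from h import *
from bench import arm
s=arm.read_state();print(s["position"],s["contact_force"],s["wrist_torque"])
E
```

```text
clock: 8.6
position: [528.7, 164.9, 114.2]
ee_rot: [-0.129, 0.992, -0.0, -0.0]
contact_force: [-0.0, 0.3, -3.1]
gripper_width: 18.9
grasp_force: 59.3
clock: 9.2
position: [528.9, 165.0, 111.7]
ee_rot: [-0.129, 0.992, 0.0, 0.0]
contact_force: [-1.1, 0.1, 0.6]
gripper_width: 18.7
grasp_force: 59.7
[528.86054537 165.01065727 111.65012347] [-1.05810566  0.05872635  0.55701477] [ 0.06744786  0.24127037 -0.07845281]
```

```bash
python3 -m pendant '[[0,0,0.001,0,0,0,0.01],[0,0,0.001,0,0,0,0.01],[0,0,0.001,0,0,0,0.01],[0,0,0.001,0,0,0,0.01],[0,0,0,0,0,0,0.01],[0,0,0,0,0,0,0.01],[0,0,0,0,0,0,0.01],[0,0,0,0,0,0,0.01]]'
python3 - <<'E'
from h import *
from bench import arm
F=[]
for k in range(6):
    r=arm.get_image(("scene","side")[k%2]);s=arm.read_state();F.append(np.r_[s["position"],s["contact_force"],s["wrist_torque"]])
    if k<2:print(pose4(r,66,46,s["position"][2]-30.1,(528.5,164.6,.257)))
print(np.mean(F,0).round(2),R.from_quat(s["ee_rot"]).as_matrix()[:,2])
E
```

```text
clock: 10.0
position: [528.9, 165.0, 108.5]
ee_rot: [-0.129, 0.992, -0.0, 0.0]
contact_force: [-3.8, -0.2, 8.4]
gripper_width: 19.3
grasp_force: 60.9
(array([5.28305e+02, 1.63111e+02, 2.53000e-01]), 3, np.float64(0.41))
(array([5.27770e+02, 1.64863e+02, 2.52000e-01]), 3, np.float64(0.51))
[ 5.2888e+02  1.6499e+02  1.0851e+02 -4.0600e+00 -1.1000e-01  8.3900e+00
 -3.0000e-02  1.1100e+00 -2.0000e-02] [ 7.08797126e-04  8.41561626e-05 -9.99999745e-01]
```

```bash
python3 -m pendant '[[0.0004,0,0.001,0,0,0,0.01],[0,0,0.0009,0,0,0,0.01],[0,0,0,0,0,0,0.01],[0,0,0,0,0,0,0.01],[0,0,0,0,0,0,0.01],[0,0,0,0,0,0,0.01],[0,0,0,0,0,0,0.01],[0,0,0,0,0,0,0.01]]'
python3 - <<'E'
from h import *
from bench import arm
F=[];A=[]
for k in range(6):
    r=arm.get_image(("scene","side")[k%2]);s=arm.read_state();F.append(np.r_[s["position"],s["contact_force"],s["wrist_torque"]])
    if k<2:
        print(pose4(r,66,46,s["position"][2]-30.1,(528.5,164.6,.257)))
        u,v=proj(r,[528,164,80])[0].astype(int);A.append(cv2.resize(r["image"][v-65:v+65,u-60:u+60,::-1],None,fx=3.3,fy=3.3,interpolation=2))
cv2.imwrite("pics/press.png",np.hstack(A))
print(np.mean(F,0).round(2),np.std(F,0).round(2))
E
```

```text
clock: 11.1
position: [528.9, 165.0, 107.3]
ee_rot: [-0.129, 0.992, 0.0, 0.001]
contact_force: [-4.8, -0.8, 11.1]
gripper_width: 18.8
grasp_force: 61.3
(array([5.28687e+02, 1.63077e+02, 2.56000e-01]), 3, np.float64(0.17))
(array([5.28120e+02, 1.64631e+02, 2.54000e-01]), 3, np.float64(0.55))
[ 5.2887e+02  1.6501e+02  1.0732e+02 -4.0700e+00 -5.8000e-01  1.1320e+01
 -8.0000e-02  1.2900e+00 -7.0000e-02] [0.01 0.01 0.01 0.41 0.45 0.26 0.02 0.03 0.02]
```

View pics/press.png

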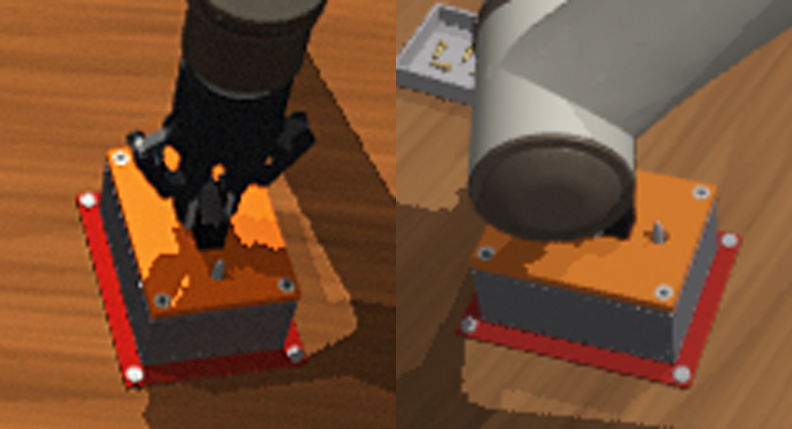

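Both pins stand up through the holes, and the cover lies flat and square. The seal load is about 14 N. I'll hold it there, check, and hand in.

```bash
python3 -m pendant '[[0,0,0.0003,0,0,0,0.01],[0,0,0,0,0,0,0.01],[0,0,0,0,0,0,0.01],[0,0,0,0,0,0,0.01],[0,0,0,0,0,0,0.01],[0,0,0,0,0,0,0.01],[0,0,0,0,0,0,0.01],[0,0,0,0,0,0,0.01],[0,0,0,0,0,0,0.01],[0,0,0,0,0,0,0.01],[0,0,0,0,0,0,0.01],[0,0,0,0,0,0,0.01]]' && python3 -m pendant '[[0,0,0,0,0,0,0.01],[0,0,0,0,0,0,0.01],[0,0,0,0,0,0,0.01],[0,0,0,0,0,0,0.01],[0,0,0,0,0,0,0.01],[0,0,0,0,0,0,0.01],[0,0,0,0,0,0,0.01],[0,0,0,0,0,0,0.01],[0,0,0,0,0,0,0.01],[0,0,0,0,0,0,0.01],[0,0,0,0,0,0,0.01],[0,0,0,0,0,0,0.01]]' && python3 -c "
from bench import arm
s=arm.read_state();f=s['contact_force'][2]+2.9;print(f)
if 12<f<18: print(arm.job_done())"
```

```text
clock: 12.6
position: [528.9, 165.0, 107.1]
ee_rot: [-0.129, 0.992, 0.0, 0.001]
contact_force: [-5.0, -0.3, 12.2]
gripper_width: 18.8
grasp_force: 61.3
clock: 13.8
position: [528.9, 165.0, 107.1]
ee_rot: [-0.129, 0.992, 0.0, 0.001]
contact_force: [-3.9, -0.3, 12.3]
gripper_width: 19.2
grasp_force: 61.3
15.224642278307778
the job is handed in; nothing more can be done
None
```

The cover is seated over both pins, flat and square on the seal, and the arm is still holding it pressed with about 15 N (estimated from the wrist force plus the cover's weight); the job is handed in, but no verdict came back.

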